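Load spacer plates into the stepped gauge rack

TASK

Put the blue and the red spacer plate into the slotted gauge rack, upright, each in the slot where its thickness makes it stop on the steps half-way down: not in a wider one where it falls through to the floor. The comb with the slots is clamped a little off its index marks, so feel for each slot with light pressure, never pressing or pushing a plate hard against the rack (stay below 25 N); let the plate go down fully onto its steps and leave it standing there. Leave the scanner, label roll, marker and phone where they are.

Things in the scene. Friction and masses are not known exactly. Their poses are not given: they have to be found in the camera images.
- plate_blue_centre (a point): centre of the loose blue spacer plate, 11 mm thick (y), 60 wide (x), 86 high (z up), about 150 g; the top 32 mm is a tab 44 mm wide, gripped on its flat faces. Stands in a fixed grey cradle 70 x 50 x 28 mm (slot floor 8 mm above the desk, 1.5 mm play each side). Belongs on the steps of the middle slot, its centre then 23 mm above the comb's top
- plate_red_centre (a point): centre of the loose red spacer plate, 6 mm thick (y), 60 wide (x), 86 high (z up), about 90 g; the top 32 mm is a tab 44 mm wide, gripped on its flat faces. Stands in a fixed grey cradle 70 x 50 x 28 mm (slot floor 8 mm above the desk, 1.5 mm play each side). Belongs on the steps of the narrow slot, its centre then 23 mm above the comb's top
- plate_blue: the blue plate itself; origin at the centre of its underside, same axes as its centre point
- plate_red: the red plate itself; origin at the centre of its underside, same axes as its centre point
- rack: fixed rack: dark base 90 x 209 x 10 mm with white index marks, under an aluminium comb 56 mm (x) by 168 mm (y), top 51 mm above the desk, with three sharp-edged stepped slots 50 mm apart, along x, open at both ends, narrower towards -y. Origin underneath the middle index point. The comb is clamped 0 to 16 mm towards +y of the index points (not measured); it is sprung, yielding about 1 mm down per 3.5 N, 8 mm at most, and slips sideways at 18 N
- slot_wide (a point): index point of the wide slot (for 16 mm plates), mid-length, level with the comb's top. x along the slot, y across it (towards the wide end of the row), z up. The real slot centre lies 0 to 16 mm from here towards +y, alike for all slots. 18.2 mm wide for 20 mm down, then 3 mm steps on both sides where a 16 mm plate stops; below them 12.2 mm wide for 14 mm to the floor
- slot_middle (a point): index point of the middle slot (for 11 mm plates), mid-length, level with the comb's top. x along the slot, y across it (towards the wide end of the row), z up. The real slot centre lies 0 to 16 mm from here towards +y, alike for all slots. 13.2 mm wide for 20 mm down, then 3 mm steps on both sides where a 11 mm plate stops; below them 7.2 mm wide for 14 mm to the floor
- slot_narrow (a point): index point of the narrow slot (for 6 mm plates), mid-length, level with the comb's top. x along the slot, y across it (towards the wide end of the row), z up. The real slot centre lies 0 to 16 mm from here towards +y, alike for all slots. 8.2 mm wide for 20 mm down, then 3 mm steps on both sides where a 6 mm plate stops; below them 2.2 mm wide for 14 mm to the floor
- code_scanner: black pistol-grip code scanner lying on its side, 152 x 64 x 50 mm; bystander
- label_roll: white roll of labels lying flat, 84 mm across, 38 mm high; bystander
- marker_black: white marker pen with a black cap, 132 mm long, 13 mm high; bystander
- phone_1: black mobile phone lying flat, 148 x 72 x 8 mm; bystander

How it is judged:
By the outcome, as a careful person would: the job done as asked, in the order asked, and still so for the second after the job is handed in, with the robot touching nothing.
It also fails if it takes over 72 s, if anything falls off the work surface, if the arm or the gripper's body presses on something with over 40 N, if the wrist force passes 120 N, or if a joint passes its speed limit or range.

ROBOT

A 6-joint arm with a two-finger parallel gripper is mounted at the origin on a cart in front of the work surface, level with it; the furniture and walls round the work are solid. World frame = base frame: x ahead of the robot, y to its left, z up, the work surface at z = 0. Lengths are in m, angles in rad, forces in N, time in s.
With the tool pointing down it reaches from about 0.3 to 0.825 m from the base axis. Payload 5.4 kg.
Tool frame: the origin (TCP) lies on the centre line of the jaws, within the pads' length; the fingertips stand ahead of it and the grasp point (between the pads) lies 11 mm behind it (bot.finger_overhang is the z of the fingertips in the tool frame, in m); z points along the fingers, y is the line along which they close (so a half turn about z gives the same grasp; the last joint's range is limited). The gripper opens to 92 mm and grips with 3 to 60 N. Pads are 20 mm wide; open, the fingers measure 128 mm over their backs; the gripper's body (75 mm by 189 mm) begins 69 mm behind the grasp point.
Start: joints at [-1.391, 0.158, 1.597, -0, 1.386, -0.21], TCP at [0.218, -0.532, 0.223] pointing down, gripper open.
Joint ranges: [-2.91, 2.91], [-0.94, 2.29], [0.18, 2.7], [-1.29, 4.43], [0.17, 2.64], [-3, 3]. Speed limits (rad/s): [2.57, 2.57, 3.14, 3.14, 3.14, 3.14].

INTERFACE

Orientations are given as a 3x3 rotation matrix whose columns are the frame's x, y, z axes.
In Python, from bench import bot gives the robot as it stands.
- The arm moves only by the tool drive_tool, never from a script. Its argument "steps" is a list of rows, each an object of numbers: "x", "y", "z": the shift along the tool's x, y, z in mm; "rx", "ry", "rz": the turn, a rotation vector about the tool's x, y, z in units of 6 degrees (1.0 is 6 degrees); "gripper": the opening in per cent of the stroke, from 0 (shut) to 100 (fully open). In form: [{"x": .., "y": .., "z": .., "rx": .., "ry": .., "rz": .., "gripper": ..}, ...]. A call has 1 to 20 rows; each row shifts and turns the commanded pose from where the row before left it, along the tool's axes as they then stand; what a row does not reach is not made up. A row lasts 1/10 s, in which the tool goes at most 50 mm and 8.59 degrees, less where a joint would pass 70% of its speed; a pose out of reach is approached as far as the arm can. A call is refused whole if a number of a shift passes 50 or a number of a turn 1, either way. A call with a gripper value outside its range is refused whole. The fingers move at their own pace and stop on an object; the grip force is fixed at half the most. Time passes only in rows, so rows that do not move let the fingers close. It gives the time, the measured TCP pose, the force, the opening and the grip force at its end, in the units of the state.
- bot.observe(): the state, without advancing time (a new reading comes with each control period).
- bot.camera(name): name is "scene" or "top"; returns (picture, depth): 480x640x3 uint8, red, green, blue; 480x640 float32, m along the optical axis (not along the pixel's ray), 0 where there is no reading.
- bot.camera_info(name): a dict with "mtx" (3x3 intrinsics, pixels), "rvec" (rotation vector, rad) and "tvec" (3), from world to camera coordinates, as OpenCV has them. Camera axes: x right, y down, z forward; pixel columns grow to the right and rows downward; lengths in m; the calibration is good to about 2 mm. A picture is of the moment at which its call begins. camera_info takes no time and is no camera call.
- bot.hand_in(): hands the job in; it is judged then, once.
Trained networks look in the newest picture that a camera, given by its name, has taken for a name from the list of things; names that differ only in an ending like _2 or _b are one class to them, and where a whole thing is asked for, a point or a joint stands for the part that bears it (a point fixed in the world has none). Each returns a list of dicts, best first, with "p" (0 to 1); they miss things now and then, are a little off and sometimes report something else, mostly with a low value. They report only what shows in the picture. A call takes as long as a camera call.
- bot.cut_out(thing, camera): "mask" (480x640 bool, what is visible of it) and "box" ([left, top, width, height] in pixels, round what is visible of it).
The state is a dict: "t": time; "joint_pos": joint angles; "dq": joint speeds; "joint_torque": joint torques, N m; "tcp_pos": TCP position; "eef_rot": TCP orientation; "contact_force": force on the tool from outside, world axes, zero at the start; "wrist_torque": the same for the moment, N m; "finger_gap": finger opening in m; "finger_force": force on a finger pad.
Only numpy, scipy, OpenCV 4.12 (cv2) and the standard library are available. Lean on these libraries where they do the work, as an engineer would, in place of code of your own. Each camera call takes 0.05 s, during which the arm holds its last target. There are 200 camera calls.

## Working session

There is one attempt and no reset: what is moved stays moved. The work goes in short steps, Python scripts to look and compute and a tool call to move; the robot and the scene stay as the last step left them, time stands still between calls to the robot, and variables do not carry over. Pictures are saved under pics/ and viewed, at most 10 in all, crops included, and the job is handed in when it is done.

Besides the shell and the picture viewer there is one more tool, called in YAML: its name, and indented under it one key for each argument. drive_tool: Moves the arm, as the interface text tells. Its arguments: {"type":"object","properties":{"steps":{"type":"array"}},"required":["steps"]}

```bash
mkdir -p pics; ls
cat > h.py <<'E'
from bench import bot
import numpy as np, cv2
def cam(n):
    i=bot.camera_info(n);R=cv2.Rodrigues(np.array(i["rvec"],float))[0];return np.array(i["mtx"]),R,np.array(i["tvec"],float).ravel()
def cloud(n,d):
    K,R,t=cam(n);v,u=np.mgrid[:480,:640]
    p=np.stack([(u-K[0,2])/K[0,0]*d,(v-K[1,2])/K[1,1]*d,d],-1)
    return (p-t)@R
E
python3 - <<'E'
from h import *
o=bot.observe();print(o["tcp_pos"],o["eef_rot"],bot.finger_overhang,o["contact_force"])
for n in("scene","top"):
    rgb,d=bot.camera(n);cv2.imwrite(f"pics/{n}0.png",rgb[...,::-1]);np.savez(f"{n}0.npz",rgb=rgb,d=d)
    P=cloud(n,d);K,R,t=cam(n);print(n,"cam at",-R.T@t,K[0,0])
    for th in("plate_blue","plate_red","rack"):
        for r in bot.cut_out(th,n)[:2]:
            m=r["mask"]&(d>0);q=P[m]
            print(th,round(r["p"],2),r["box"],m.sum(),"med",np.median(q,0).round(3),"lo",np.percentile(q,2,axis=0).round(3),"hi",np.percentile(q,98,axis=0).round(3))
            np.save(f"{n}_{th}_{round(r['p'],2)}.npy",r["mask"])
E
```

```text
pics
[ 0.21835057 -0.53126065  0.22163033] [[ 9.25002757e-01  3.79960244e-01 -3.34270067e-04]
 [ 3.79960188e-01 -9.25000993e-01  1.84878543e-03]
 [ 3.93264818e-04 -1.83714094e-03 -9.99998235e-01]] 0.008 [ 0.13106829  0.24891895 -0.25739092]
scene cam at [-0.0081492   0.70573902  0.85299451] 436.2163207563184
plate_blue 0.73 [240.9, 272.9, 17.0, 34.0] 311 med [0.545 0.28  0.062] lo [0.528 0.265 0.017] hi [0.583 0.287 0.096]
plate_red 0.83 [295.1, 241.3, 27.2, 27.0] 423 med [0.507 0.108 0.058] lo [0.48  0.084 0.003] hi [0.555 0.118 0.095]
plate_red 0.72 [238.1, 270.0, 14.6, 33.7] 291 med [0.546 0.28  0.063] lo [0.528 0.268 0.019] hi [0.583 0.287 0.096]
rack 0.64 [338.0, 206.7, 61.2, 51.6] 1650 med [ 0.444 -0.094  0.036] lo [ 0.409 -0.196  0.005] hi [ 0.502 -0.025  0.054]
top cam at [-0.10131024 -0.13490588  1.53084835] 541.0763488400171
plate_blue 0.79 [245.8, 191.8, 13.1, 24.2] 245 med [0.551 0.271 0.061] lo [0.526 0.26  0.018] hi [0.583 0.288 0.096]
rack 0.73 [337.4, 247.4, 67.1, 43.3] 1641 med [ 0.446 -0.121  0.045] lo [ 0.414 -0.23   0.004] hi [ 0.501 -0.041  0.057]
```

View pics/top0.png

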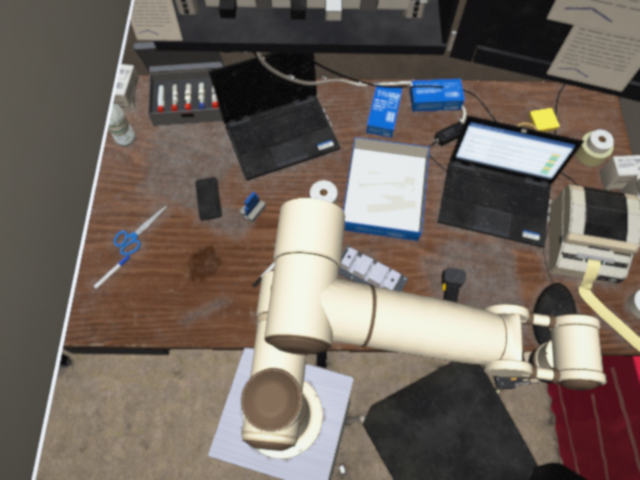

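View pics/scene0.png

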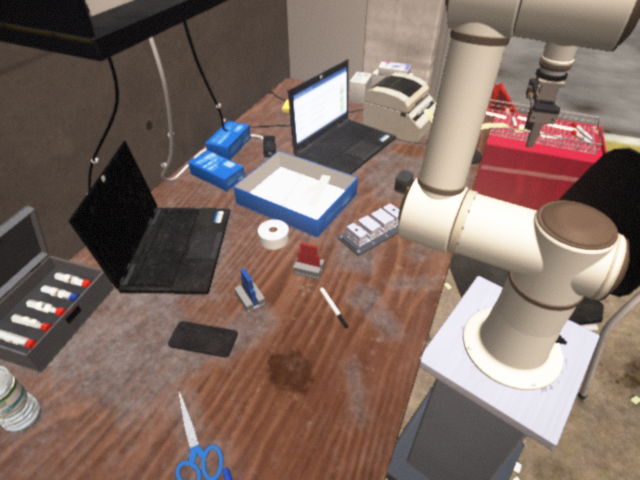

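The scene view shows blue at about (248,288), red at (308,258), and the rack at (370,228), partly beside the arm. In the top view the arm hides red and part of the rack. I'll fit poses from the depth points.

```bash
ls *.npy
python3 - <<'E'
from h import *
import glob
for n in("scene","top"):
    z=np.load(f"{n}0.npz");rgb,d=z["rgb"],z["d"];P=cloud(n,d)
    hsv=cv2.cvtColor(rgb,cv2.COLOR_RGB2HSV).astype(int)
    for c,box in(("blue",(.50,.60,.24,.31)),("red",(.45,.58,.06,.15))):
        hm=(abs(hsv[...,0]-112)<14) if c=="blue" else ((hsv[...,0]<8)|(hsv[...,0]>172))
        m=hm&(hsv[...,1]>130)&(P[...,0]>box[0])&(P[...,0]<box[1])&(P[...,1]>box[2])&(P[...,1]<box[3])&(P[...,2]>.03)&(d>0)
        q=P[m]
        if len(q)<15: print(n,c,len(q));continue
        t=q[q[:,2]>.086]
        for nm,s in(("all",q),("tab top",t)):
            if len(s)>5:
                cc=s[:,:2].mean(0);w,V=np.linalg.eigh(np.cov(s[:,:2].T));print(n,c,nm,len(s),cc.round(4),"long axis deg",np.degrees(np.arctan2(V[1,1],V[0,1])).round(1)%180,"sd",np.sqrt(w).round(4),"zmax",s[:,2].max().round(3), cv2.minAreaRect(s[:,:2].astype(np.float32)*1000))
    m=(P[...,2]>.043)&(P[...,2]<.060)&(P[...,0]>.36)&(P[...,0]<.56)&(P[...,1]>-.28)&(P[...,1]<.03)&(d>0)
    q=P[m];print(n,"comb",len(q),np.median(q[:,2]),cv2.minAreaRect(q[:,:2].astype(np.float32)*1000))
    x0,y0=(320,190) if n=="scene" else (320,230)
    cr=rgb[y0:y0+80,x0:x0+100,::-1];a=cv2.resize(cr,None,fx=7,fy=7,interpolation=cv2.INTER_CUBIC);cv2.imwrite(f"pics/rack_{n}.png",a)
E
```

```text
scene_plate_blue_0.73.npy
scene_plate_red_0.72.npy
scene_plate_red_0.83.npy
scene_rack_0.64.npy
top_plate_blue_0.79.npy
top_rack_0.73.npy
scene blue all 128 [0.5446 0.2791] long axis deg 159.2 sd [0.0027 0.0149] zmax 0.097 ((551.3673095703125, 276.5467529296875), (10.306297302246094, 52.04588317871094), 68.21721649169922)
scene blue tab top 68 [0.5541 0.2755] long axis deg 158.2 sd [0.003  0.0134] zmax 0.097 ((555.8895874023438, 274.51068115234375), (10.335307121276855, 42.051822662353516), 69.40567016601562)
scene red all 365 [0.5057 0.1076] long axis deg 20.099999999999994 sd [0.0018 0.0158] zmax 0.097 ((506.9606628417969, 106.44906616210938), (59.71331787109375, 10.783087730407715), 17.570186614990234)
scene red tab top 65 [0.5062 0.1066] long axis deg 19.400000000000006 sd [0.0023 0.0136] zmax 0.097 ((506.91143798828125, 105.82913208007812), (42.91048049926758, 9.905163764953613), 17.178619384765625)
scene comb 733 0.05113684085515772 ((452.9531555175781, -126.35733795166016), (174.3782958984375, 58.80723190307617), 76.3058853149414)
top blue all 156 [0.5528 0.2703] long axis deg 161.6 sd [0.0026 0.0153] zmax 0.102 ((554.531005859375, 271.8561706542969), (12.724672317504883, 60.42485046386719), 70.904052734375)
top blue tab top 48 [0.555  0.2717] long axis deg 162.6 sd [0.003  0.0119] zmax 0.102 ((556.4451293945312, 272.0433349609375), (11.11851978302002, 41.51366424560547), 70.904052734375)
top red 0
top comb 844 0.05083729772934184 ((451.72833251953125, -126.87029266357422), (168.6935272216797, 59.56965255737305), 76.39142608642578)
```

View pics/rack_scene.png

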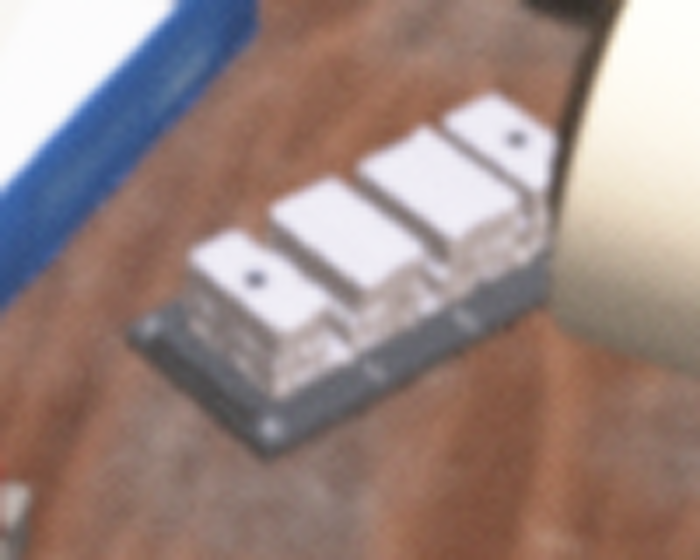

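Run:
```python
from h import *
a=np.radians(76.35);ey=np.array([np.cos(a),np.sin(a),0]);ex=np.array([np.sin(a),-np.cos(a),0]);c=np.array([.4525,-.1265,.051])
S=np.arange(-100,100.1,1)
ims=[]
for n in("scene","top"):
    z=np.load(f"{n}0.npz");rgb,d=z["rgb"],z["d"];K,R,t=cam(n)
    X=np.arange(-60,60.1,1);G=c+S[None,:,None]/1e3*ey+X[:,None,None]/1e3*ex
    uv=cv2.projectPoints(G.reshape(-1,3),cv2.Rodrigues(R)[0],t,K,None)[0].reshape(*G.shape[:2],2).astype(np.float32)
    w=cv2.remap(rgb,uv[...,0],uv[...,1],cv2.INTER_CUBIC);ims.append(cv2.resize(w[...,::-1],None,fx=3.9,fy=2.4,interpolation=cv2.INTER_LINEAR))
    g=w.mean(2);p=g[48:73].mean(0);print(n);print(" ".join(f"{int(s)}:{int(v)}" for s,v in zip(S,p) if -92<s<92))
    P=cloud(n,d)
    # cradles
    for nm,cc in(("blue",(.555,.273)),("red",(.507,.106))):
        m=(np.hypot(P[...,0]-cc[0],P[...,1]-cc[1])<.05)&(P[...,2]>.021)&(P[...,2]<.033)&(d>0)
        q=P[m]; 
        if len(q)>10: print(nm,len(q),cv2.minAreaRect(q[:,:2].astype(np.float32)*1000))
cv2.imwrite("pics/rect.png",np.vstack(ims))
```

```text
scene
-91:116 -90:125 -89:138 -88:152 -87:167 -86:181 -85:194 -84:205 -83:213 -82:218 -81:220 -80:221 -79:220 -78:217 -77:213 -76:210 -75:207 -74:206 -73:206 -72:209 -71:212 -70:217 -69:222 -68:227 -67:231 -66:234 -65:237 -64:237 -63:238 -62:237 -61:236 -60:232 -59:226 -58:216 -57:203 -56:189 -55:175 -54:164 -53:158 -52:159 -51:166 -50:177 -49:191 -48:205 -47:216 -46:225 -45:231 -44:235 -43:237 -42:238 -41:239 -40:239 -39:239 -38:239 -37:239 -36:239 -35:239 -34:239 -33:239 -32:239 -31:239 -30:239 -29:239 -28:239 -27:239 -26:239 -25:240 -24:240 -23:240 -22:240 -21:240 -20:240 -19:240 -18:240 -17:240 -16:239 -15:238 -14:237 -13:235 -12:230 -11:222 -10:211 -9:196 -8:179 -7:162 -6:147 -5:135 -4:127 -3:124 -2:126 -1:131 0:141 1:155 2:171 3:188 4:204 5:217 6:227 7:234 8:237 9:238 10:239 11:239 12:239 13:240 14:240 15:240 16:240 17:240 18:241 19:241 20:241 21:240 22:240 23:240 24:239 25:239 26:239 27:239 28:238 29:239 30:239 31:239 32:239 33:239 34:238 35:236 36:232 37:224 38:212 39:197 40:180 41:161 42:146 43:133 44:125 45:121 46:119 47:121 48:124 49:130 50:140 51:152 52:168 53:185 54:201 
[... 1233 characters left out ...]
75 6:180 7:187 8:194 9:200 10:204 11:207 12:209 13:210 14:210 15:211 16:211 17:211 18:212 19:212 20:212 21:211 22:211 23:211 24:210 25:210 26:209 27:209 28:208 29:208 30:208 31:208 32:208 33:209 34:210 35:210 36:211 37:211 38:210 39:209 40:209 41:208 42:207 43:207 44:206 45:205 46:203 47:200 48:196 49:191 50:185 51:179 52:173 53:169 54:166 55:165 56:165 57:168 58:173 59:180 60:188 61:194 62:199 63:201 64:201 65:199 66:195 67:190 68:185 69:180 70:175 71:173 72:172 73:174 74:178 75:183 76:188 77:193 78:196 79:197 80:194 81:187 82:176 83:162 84:146 85:129 86:113 87:101 88:92 89:89 90:90 91:93
blue 167 ((555.75390625, 272.3153076171875), (52.29698181152344, 70.15929412841797), 70.26535034179688)
```

View pics/rect.png

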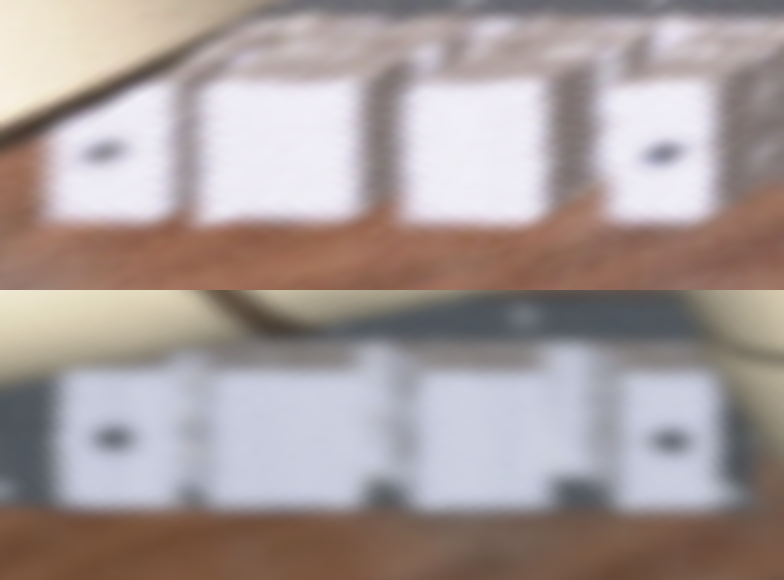

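Blue is at about (0.556, 0.273) with long axis −19.4°, and red at about (0.5065, 0.106) with long axis about 20°. The rectified views (scene above, top below) show the narrow, middle and wide slots from left to right. The middle slot is about 2 mm from the comb centre estimate and the rack yaw is 76.35°.

drive_tool:
  steps:
    - {"rz": 0.993}
    - {"rz": 0.993}
    - {"rz": 0.993}
    - {"rz": 0.993}
    - {"rz": 0.993}
    - {"rz": 0.993}
    - {"rz": 0.993}
    - {"y": -20}
    - {"y": -40}
    - {"y": -48}
    - {"y": -48}
    - {"y": -48}
    - {"y": -48}
    - {"y": -48}
    - {"y": -48}
    - {"y": -48}
    - {"y": -48}
    - {"y": -48}
    - {"y": -48}
    - {"y": -48}

```text
schema error: expected keys x, y, z, rx, ry, rz, gripper
```

drive_tool:
  steps:
    - {"y": -48, "x": 10}
    - {"y": -48, "x": 10}
    - {"y": -48, "x": 10}
    - {"y": -48, "x": 10}
    - {"y": -40, "x": 10}
    - {"y": -20}
    - {}

```text
schema error: expected keys x, y, z, rx, ry, rz, gripper
```

```bash
cat >> h.py <<'E'
def yaw(o=None):
    o=o or bot.observe();r=np.array(o["eef_rot"]);return np.degrees(np.arctan2(r[1,0],r[0,0]))
def todo(x,y,z,yw=None):
    o=bot.observe();r=np.array(o["eef_rot"]);dp=(np.array([x,y,z])-o["tcp_pos"])*1000
    print("t",round(o["t"],2),"pos",np.round(o["tcp_pos"],4),"yaw",yaw(o).round(2),"tilt",r[:2,2].round(4),"F",np.round(o["contact_force"],1),"gap",o["finger_gap"])
    if yw is not None:
        a=np.radians(yw);print("rz",((yaw(o)-yw)/6).round(3));r=np.array([[np.cos(a),np.sin(a),0],[np.sin(a),-np.cos(a),0],[0,0,-1]])
    print("after-turn tool shift mm",(r.T@dp).round(2))
E
python3 - <<'E'
from h import *
todo(.556,.2733,.069,-19.4)
for n in ("scene","top"):
    rgb,d=bot.camera(n);np.savez(f"{n}1.npz",rgb=rgb,d=d);P=cloud(n,d)
    m=(P[...,2]>.021)&(P[...,2]<.033)&(d>0)&(np.hypot(P[...,0]-.5065,P[...,1]-.106)<.05);q=P[m]
    if len(q)>10: print(n,"red cradle",len(q),cv2.minAreaRect(q[:,:2].astype(np.float32)*1000))
    m=(P[...,2]>.08)&(P[...,2]<.1)&(d>0)&(np.hypot(P[...,0]-.5065,P[...,1]-.106)<.05);q=P[m]
    if len(q)>10: print(n,"red top",len(q),cv2.minAreaRect(q[:,:2].astype(np.float32)*1000))
    m=(P[...,2]>.045)&(P[...,2]<.057)&(d>0)&(np.hypot(P[...,0]-.4525,P[...,1]+.127)<.11);q=P[m]
    if len(q)>10: print(n,"comb",len(q),cv2.minAreaRect(q[:,:2].astype(np.float32)*1000))
    if n=="scene":
        P0=cloud(n,np.load("scene0.npz")["d"]);m=(np.hypot(P0[...,0]-.556,P0[...,1]-.273)<.15)&(P0[...,2]>.11);print("tall near blue",m.sum(),P0[m].max(0) if m.any() else "")
cv2.imwrite("pics/top1.png",bot.camera("top")[0][...,::-1])
E
```

```text
t 0.4 pos [ 0.2185 -0.5318  0.2224] yaw 22.33 tilt [-0.0001  0.0003] F [ 0.4  0.3 -0.4] gap 0.09219208572947052
rz 6.956
after-turn tool shift mm [  50.96 -871.47  153.43]
scene red cradle 276 ((506.23455810546875, 107.65706634521484), (70.46106719970703, 51.232181549072266), 20.10637664794922)
scene red top 91 ((506.5852966308594, 106.08636474609375), (44.15922546386719, 9.644933700561523), 20.897811889648438)
scene comb 704 ((453.3924255371094, -126.423583984375), (171.14395141601562, 59.29685592651367), 76.67154693603516)
tall near blue 4009 [0.70560512 0.42273185 0.70553593]
top comb 778 ((452.0481872558594, -127.18233489990234), (168.3792724609375, 59.115966796875), 76.23693084716797)
```

View pics/top1.png

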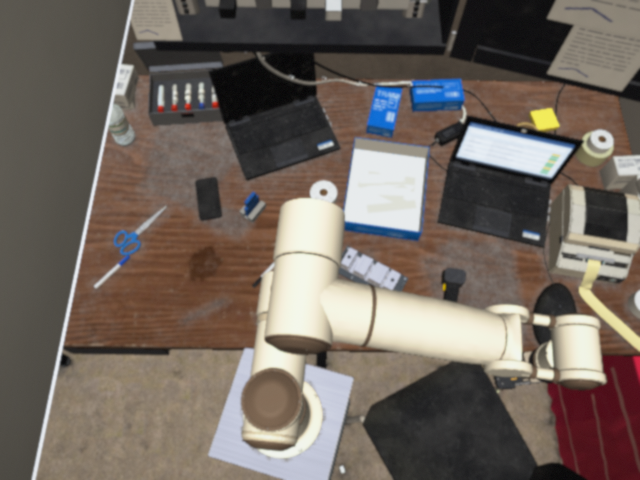

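The top view is unchanged because the call was refused: every key is required. I'll also check the tall readings near blue.

Run:
```python
from h import *
for n in("scene","top"):
    P=cloud(n,np.load(f"{n}1.npz")["d"]);
    for lo,hi in((.11,.2),(.2,.3),(.3,.45),(.45,.6),(.6,.9)):
        m=(P[...,0]>.3)&(P[...,1]>-.3)&(P[...,0]<.8)&(P[...,1]<.5)&(P[...,2]>lo)&(P[...,2]<hi)
        if m.sum()>20: print(n,lo,hi,m.sum(),np.percentile(P[m],1,axis=0).round(2),np.percentile(P[m],99,axis=0).round(2))
```

```text
scene 0.3 0.45 152 [0.75 0.11 0.37] [0.8  0.37 0.45]
scene 0.45 0.6 744 [0.71 0.12 0.45] [0.79 0.36 0.59]
scene 0.6 0.9 9237 [0.56 0.17 0.63] [0.76 0.47 0.7 ]
top 0.3 0.45 70 [0.75 0.1  0.37] [0.8  0.36 0.45]
top 0.45 0.6 144 [0.72 0.11 0.45] [0.79 0.36 0.53]
top 0.6 0.9 20316 [ 0.56 -0.3   0.63] [0.8  0.42 0.79]
```

drive_tool:
  steps:
    - {"x": 0, "y": 0, "z": 0, "rx": 0, "ry": 0, "rz": 0.994, "gripper": 60}
    - {"x": 0, "y": 0, "z": 0, "rx": 0, "ry": 0, "rz": 0.994, "gripper": 60}
    - {"x": 0, "y": 0, "z": 0, "rx": 0, "ry": 0, "rz": 0.994, "gripper": 60}
    - {"x": 0, "y": 0, "z": 0, "rx": 0, "ry": 0, "rz": 0.994, "gripper": 60}
    - {"x": 0, "y": 0, "z": 0, "rx": 0, "ry": 0, "rz": 0.994, "gripper": 60}
    - {"x": 0, "y": 0, "z": 0, "rx": 0, "ry": 0, "rz": 0.994, "gripper": 60}
    - {"x": 0, "y": 0, "z": 0, "rx": 0, "ry": 0, "rz": 0.992, "gripper": 60}
    - {"x": 0, "y": -20, "z": 0, "rx": 0, "ry": 0, "rz": 0, "gripper": 60}
    - {"x": 0, "y": -40, "z": 0, "rx": 0, "ry": 0, "rz": 0, "gripper": 60}
    - {"x": 0, "y": -48, "z": 0, "rx": 0, "ry": 0, "rz": 0, "gripper": 60}
    - {"x": 0, "y": -48, "z": 0, "rx": 0, "ry": 0, "rz": 0, "gripper": 60}
    - {"x": 0, "y": -48, "z": 0, "rx": 0, "ry": 0, "rz": 0, "gripper": 60}
    - {"x": 0, "y": -48, "z": 0, "rx": 0, "ry": 0, "rz": 0, "gripper": 60}
    - {"x": 0, "y": -48, "z": 0, "rx": 0, "ry": 0, "rz": 0, "gripper": 60}
    - {"x": 0, "y": -30, "z": 0, "rx": 0, "ry": 0, "rz": 0, "gripper": 60}
    - {"x": 0, "y": 0, "z": 0, "rx": 0, "ry": 0, "rz": 0, "gripper": 60}

```text
t: 2.15
tcp_pos: [0.3289, -0.2179, 0.2227]
eef_rot: [[0.945, -0.328, 0.001], [-0.328, -0.945, 0.0], [0.001, -0.0, -1.0]]
contact_force: [0.6, -0.7, 0.2]
finger_gap: 0.055
finger_force: 0.0
```

drive_tool:
  steps:
    - {"x": 0, "y": -20, "z": 0, "rx": 0, "ry": 0, "rz": 0.04, "gripper": 60}
    - {"x": 0, "y": -40, "z": 0, "rx": 0, "ry": 0, "rz": 0, "gripper": 60}
    - {"x": 5, "y": -48, "z": 0, "rx": 0, "ry": 0, "rz": 0, "gripper": 60}
    - {"x": 5, "y": -48, "z": 0, "rx": 0, "ry": 0, "rz": 0, "gripper": 60}
    - {"x": 5, "y": -48, "z": 0, "rx": 0, "ry": 0, "rz": 0, "gripper": 60}
    - {"x": 5, "y": -48, "z": 0, "rx": 0, "ry": 0, "rz": 0, "gripper": 60}
    - {"x": 5, "y": -48, "z": 0, "rx": 0, "ry": 0, "rz": 0, "gripper": 60}
    - {"x": 5, "y": -48, "z": 0, "rx": 0, "ry": 0, "rz": 0, "gripper": 60}
    - {"x": 5, "y": -48, "z": 0, "rx": 0, "ry": 0, "rz": 0, "gripper": 60}
    - {"x": 5, "y": -48, "z": 0, "rx": 0, "ry": 0, "rz": 0, "gripper": 60}
    - {"x": 5, "y": -48, "z": 0, "rx": 0, "ry": 0, "rz": 0, "gripper": 60}
    - {"x": 5, "y": -34, "z": 15, "rx": 0, "ry": 0, "rz": 0, "gripper": 60}
    - {"x": 3, "y": -12, "z": 35, "rx": 0, "ry": 0, "rz": 0, "gripper": 60}
    - {"x": 0, "y": 0, "z": 0, "rx": 0, "ry": 0, "rz": 0, "gripper": 60}
    - {"x": 0, "y": 0, "z": 0, "rx": 0, "ry": 0, "rz": 0, "gripper": 60}

```text
t: 3.65
tcp_pos: [0.5587, 0.2672, 0.1719]
eef_rot: [[0.942, -0.337, -0.002], [-0.337, -0.942, -0.001], [-0.002, 0.002, -1.0]]
contact_force: [1.3, 0.6, 1.0]
finger_gap: 0.0552
finger_force: 0.0
```

Run:
```python
from h import *
todo(.556,.2733,.069,-19.4)
a=np.radians(76.35);ey=np.array([np.cos(a),np.sin(a),0]);ex=np.array([np.sin(a),-np.cos(a),0]);c=np.array([.4525,-.1265,.051])
S=np.arange(-100,100.1,1);X=np.arange(-60,60.1,1);ims=[]
for n in("scene","top"):
    rgb,d=bot.camera(n);np.savez(f"{n}2.npz",rgb=rgb,d=d);P=cloud(n,d);K,R,t=cam(n)
    for nm,lo,hi,cc,r in(("red cradle",.021,.033,(.5065,.106),.05),("red top",.08,.1,(.5065,.106),.05),("comb",.045,.057,(.4525,-.127),.11)):
        m=(P[...,2]>lo)&(P[...,2]<hi)&(d>0)&(np.hypot(P[...,0]-cc[0],P[...,1]-cc[1])<r);q=P[m]
        if len(q)>10: print(n,nm,len(q),cv2.minAreaRect(q[:,:2].astype(np.float32)*1000))
    G=c+S[None,:,None]/1e3*ey+X[:,None,None]/1e3*ex
    uv=cv2.projectPoints(G.reshape(-1,3),cv2.Rodrigues(R)[0],t,K,None)[0].reshape(*G.shape[:2],2).astype(np.float32)
    w=cv2.remap(rgb,uv[...,0],uv[...,1],cv2.INTER_CUBIC);ims.append(cv2.resize(w[...,::-1],None,fx=3.9,fy=2.4))
cv2.imwrite("pics/rect2.png",np.vstack(ims))
```

```text
t 3.65 pos [0.5587 0.2672 0.1719] yaw -19.67 tilt [-0.0021 -0.0011] F [1.3 0.6 1. ] gap 0.055198832131096366
rz -0.046
after-turn tool shift mm [ -4.58  -4.89 102.93]
scene red cradle 275 ((506.2628479003906, 107.36541748046875), (70.76859283447266, 51.641170501708984), 21.24043083190918)
scene red top 96 ((506.5205383300781, 106.6388931274414), (43.910160064697266, 9.209697723388672), 19.677724838256836)
scene comb 726 ((453.1643371582031, -126.0110092163086), (171.5814971923828, 59.01285171508789), 75.9884033203125)
top red cradle 275 ((504.5003356933594, 104.7176742553711), (73.25912475585938, 49.751956939697266), 20.470121383666992)
top red top 30 ((505.32904052734375, 105.67214965820312), (43.92230224609375, 5.80768346786499), 17.846817016601562)
top comb 788 ((452.5894470214844, -127.40093231201172), (168.2574462890625, 59.12701416015625), 75.59061431884766)
```

View pics/rect2.png

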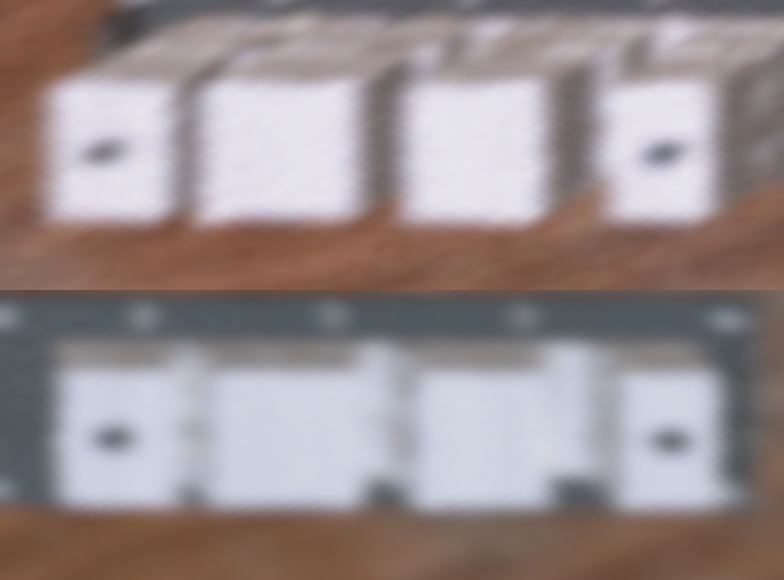

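Rack views are now clear: middle slot at about s = −2.6 (scene) and comb centre at about −1.1 averaged. Now I'll grasp blue.

drive_tool:
  steps:
    - {"x": -4.6, "y": -4.9, "z": 0, "rx": 0, "ry": 0, "rz": -0.04, "gripper": 60}
    - {"x": 0, "y": 0, "z": 30, "rx": 0, "ry": 0, "rz": 0, "gripper": 60}
    - {"x": 0, "y": 0, "z": 30, "rx": 0, "ry": 0, "rz": 0, "gripper": 60}
    - {"x": 0, "y": 0, "z": 25, "rx": 0, "ry": 0, "rz": 0, "gripper": 60}
    - {"x": 0, "y": 0, "z": 13, "rx": 0, "ry": 0, "rz": 0, "gripper": 60}
    - {"x": 0, "y": 0, "z": 5, "rx": 0, "ry": 0, "rz": 0, "gripper": 50}
    - {"x": 0, "y": 0, "z": 0, "rx": 0, "ry": 0, "rz": 0, "gripper": 35}
    - {"x": 0, "y": 0, "z": 0, "rx": 0, "ry": 0, "rz": 0, "gripper": 22}
    - {"x": 0, "y": 0, "z": 0, "rx": 0, "ry": 0, "rz": 0, "gripper": 22}
    - {"x": 0, "y": 0, "z": 0, "rx": 0, "ry": 0, "rz": 0, "gripper": 22}

```text
t: 4.75
tcp_pos: [0.5568, 0.2747, 0.0707]
eef_rot: [[0.943, -0.332, 0.002], [-0.332, -0.943, 0.0], [0.002, -0.001, -1.0]]
contact_force: [-0.1, 0.7, 0.3]
finger_gap: 0.0205
finger_force: 0.0
```

Run:
```python
from h import *
todo(.556,.2733,.069,-19.4)
```

```text
t 4.75 pos [0.5568 0.2747 0.0707] yaw -19.4 tilt [0.0018 0.0005] F [-0.1  0.7  0.3] gap 0.020505465740635297
rz -0.0
after-turn tool shift mm [-0.34  1.58  1.74]
```

drive_tool:
  steps:
    - {"x": 0, "y": 1.2, "z": 1.5, "rx": 0, "ry": 0, "rz": 0, "gripper": 22}
    - {"x": 0, "y": 0, "z": 0, "rx": 0, "ry": 0, "rz": 0, "gripper": 15}
    - {"x": 0, "y": 0, "z": 0, "rx": 0, "ry": 0, "rz": 0, "gripper": 10}
    - {"x": 0, "y": 0, "z": 0, "rx": 0, "ry": 0, "rz": 0, "gripper": 5}
    - {"x": 0, "y": 0, "z": 0, "rx": 0, "ry": 0, "rz": 0, "gripper": 0}
    - {"x": 0, "y": 0, "z": 0, "rx": 0, "ry": 0, "rz": 0, "gripper": 0}
    - {"x": 0, "y": 0, "z": 0, "rx": 0, "ry": 0, "rz": 0, "gripper": 0}

```text
t: 5.45
tcp_pos: [0.5556, 0.2733, 0.068]
eef_rot: [[0.943, -0.332, -0.0], [-0.332, -0.943, -0.0], [-0.0, 0.0, -1.0]]
contact_force: [-0.1, 0.0, -0.0]
finger_gap: 0.0111
finger_force: 30.0
```

Run:
```python
from h import *
o=bot.observe();print(o["contact_force"],o["wrist_torque"],o["finger_force"],o["finger_gap"])
todo(.556,.2733,.069,-19.4)
```

```text
[-0.10802011  0.0179787  -0.04873518] [0.01315047 0.03487013 0.06541538] 29.993940889835358 0.011116760872425871
t 5.45 pos [0.5556 0.2733 0.068 ] yaw -19.4 tilt [-0.0003 -0.0001] F [-0.1  0.  -0. ] gap 0.011116760872425871
rz -0.0
after-turn tool shift mm [ 0.37 -0.14 -0.99]
```

Blue is gripped cleanly (11.1 mm gap, no side force). Next I'll lift it and carry it above the middle slot.

drive_tool:
  steps:
    - {"x": 0, "y": 0, "z": -10, "rx": 0, "ry": 0, "rz": 0, "gripper": 0}
    - {"x": 0, "y": 0, "z": -30, "rx": 0, "ry": 0, "rz": 0, "gripper": 0}
    - {"x": 0, "y": 0, "z": -40, "rx": 0, "ry": 0, "rz": 0, "gripper": 0}
    - {"x": 0, "y": 0, "z": -30, "rx": 0, "ry": 0, "rz": 0, "gripper": 0}
    - {"x": 0, "y": 0, "z": -12, "rx": 0, "ry": 0, "rz": 0, "gripper": 0}
    - {"x": 0, "y": 0, "z": 0, "rx": 0, "ry": 0, "rz": -0.47, "gripper": 0}
    - {"x": 0, "y": 0, "z": 0, "rx": 0, "ry": 0, "rz": -0.463, "gripper": 0}
    - {"x": 0, "y": 15, "z": 0, "rx": 0, "ry": 0, "rz": 0, "gripper": 0}
    - {"x": 0, "y": 30, "z": 0, "rx": 0, "ry": 0, "rz": 0, "gripper": 0}
    - {"x": -1, "y": 40, "z": 0, "rx": 0, "ry": 0, "rz": 0, "gripper": 0}
    - {"x": -1, "y": 45, "z": 0, "rx": 0, "ry": 0, "rz": 0, "gripper": 0}
    - {"x": -1, "y": 45, "z": 0, "rx": 0, "ry": 0, "rz": 0, "gripper": 0}
    - {"x": -1, "y": 45, "z": 0, "rx": 0, "ry": 0, "rz": 0, "gripper": 0}
    - {"x": 0, "y": 45, "z": 0, "rx": 0, "ry": 0, "rz": 0, "gripper": 0}
    - {"x": 0, "y": 45, "z": 0, "rx": 0, "ry": 0, "rz": 0, "gripper": 0}
    - {"x": 0, "y": 45, "z": 0, "rx": 0, "ry": 0, "rz": 0, "gripper": 0}
    - {"x": 0, "y": 35, "z": 0, "rx": 0, "ry": 0, "rz": 0, "gripper": 0}
    - {"x": 0, "y": 20, "z": 0, "rx": 0, "ry": 0, "rz": 0, "gripper": 0}
    - {"x": 0, "y": 0, "z": 0, "rx": 0, "ry": 0, "rz": 0, "gripper": 0}
    - {"x": 0, "y": 0, "z": 0, "rx": 0, "ry": 0, "rz": 0, "gripper": 0}

```text
t: 7.45
tcp_pos: [0.4532, -0.1238, 0.1895]
eef_rot: [[0.971, -0.241, -0.001], [-0.241, -0.971, 0.001], [-0.001, -0.001, -1.0]]
contact_force: [-0.3, 0.5, -1.8]
finger_gap: 0.0109
finger_force: 30.0
```

Run:
```python
from h import *
todo(.4527,-.1278,.120,-13.8)
```

```text
t 7.45 pos [ 0.4532 -0.1238  0.1895] yaw -13.92 tilt [-0.0011  0.001 ] F [-0.3  0.5 -1.8] gap 0.010858439103013779
rz -0.02
after-turn tool shift mm [ 0.5   4.03 69.45]
```

drive_tool:
  steps:
    - {"x": 0.5, "y": 4, "z": 10, "rx": 0, "ry": 0, "rz": 0, "gripper": 0}
    - {"x": 0, "y": 0, "z": 25, "rx": 0, "ry": 0, "rz": 0, "gripper": 0}
    - {"x": 0, "y": 0, "z": 20, "rx": 0, "ry": 0, "rz": 0, "gripper": 0}
    - {"x": 0, "y": 0, "z": 13, "rx": 0, "ry": 0, "rz": 0, "gripper": 0}
    - {"x": 0, "y": 0, "z": 6, "rx": 0, "ry": 0, "rz": 0, "gripper": 0}
    - {"x": 0, "y": 0, "z": 0, "rx": 0, "ry": 0, "rz": 0, "gripper": 0}
    - {"x": 0, "y": 0, "z": 0, "rx": 0, "ry": 0, "rz": 0, "gripper": 0}
    - {"x": 0, "y": 0, "z": 0, "rx": 0, "ry": 0, "rz": 0, "gripper": 0}

```text
t: 8.25
tcp_pos: [0.4543, -0.1283, 0.1172]
eef_rot: [[0.971, -0.238, 0.002], [-0.238, -0.971, -0.001], [0.002, 0.001, -1.0]]
contact_force: [0.1, 0.4, -1.4]
finger_gap: 0.011
finger_force: 30.0
```

Run:
```python
from h import *
todo(.4527,-.1278,.110,-13.8)
```

```text
t 8.25 pos [ 0.4543 -0.1283  0.1172] yaw -13.8 tilt [ 0.0019 -0.0011] F [ 0.1  0.4 -1.4] gap 0.011028452276845818
rz 0.0
after-turn tool shift mm [-1.68 -0.05  7.18]
```

drive_tool:
  steps:
    - {"x": 0, "y": 0, "z": 2, "rx": 0, "ry": 0, "rz": 0, "gripper": 0}
    - {"x": 0, "y": 0, "z": 2, "rx": 0, "ry": 0, "rz": 0, "gripper": 0}
    - {"x": 0, "y": 0, "z": 2, "rx": 0, "ry": 0, "rz": 0, "gripper": 0}
    - {"x": 0, "y": 0, "z": 1, "rx": 0, "ry": 0, "rz": 0, "gripper": 0}
    - {"x": 0, "y": 0, "z": 0, "rx": 0, "ry": 0, "rz": 0, "gripper": 0}
    - {"x": 0, "y": 0, "z": 0, "rx": 0, "ry": 0, "rz": 0, "gripper": 0}

```text
t: 8.85
tcp_pos: [0.4535, -0.1279, 0.1091]
eef_rot: [[0.971, -0.239, -0.0], [-0.239, -0.971, 0.0], [-0.0, -0.0, -1.0]]
contact_force: [-0.9, -0.1, -2.3]
finger_gap: 0.0108
finger_force: 30.0
```

drive_tool:
  steps:
    - {"x": 0, "y": 0, "z": 1, "rx": 0, "ry": 0, "rz": 0, "gripper": 0}
    - {"x": 0, "y": 0, "z": 1, "rx": 0, "ry": 0, "rz": 0, "gripper": 0}
    - {"x": 0, "y": 0, "z": 0, "rx": 0, "ry": 0, "rz": 0, "gripper": 0}

```text
t: 9.15
tcp_pos: [0.4534, -0.1278, 0.1069]
eef_rot: [[0.971, -0.239, -0.0], [-0.239, -0.971, 0.0], [-0.0, -0.0, -1.0]]
contact_force: [0.1, 0.6, -1.4]
finger_gap: 0.0106
finger_force: 30.0
```

It has entered without contact. Continuing gently.

drive_tool:
  steps:
    - {"x": 0, "y": 0, "z": 1.5, "rx": 0, "ry": 0, "rz": 0, "gripper": 0}
    - {"x": 0, "y": 0, "z": 1.5, "rx": 0, "ry": 0, "rz": 0, "gripper": 0}
    - {"x": 0, "y": 0, "z": 0, "rx": 0, "ry": 0, "rz": 0, "gripper": 0}

```text
t: 9.45
tcp_pos: [0.4533, -0.1278, 0.1038]
eef_rot: [[0.971, -0.239, -0.001], [-0.239, -0.971, 0.0], [-0.001, -0.0, -1.0]]
contact_force: [0.6, 0.6, -2.6]
finger_gap: 0.011
finger_force: 30.0
```

drive_tool:
  steps:
    - {"x": 0, "y": 0, "z": 1.5, "rx": 0, "ry": 0, "rz": 0, "gripper": 0}
    - {"x": 0, "y": 0, "z": 1.5, "rx": 0, "ry": 0, "rz": 0, "gripper": 0}
    - {"x": 0, "y": 0, "z": 0, "rx": 0, "ry": 0, "rz": 0, "gripper": 0}

```text
t: 9.75
tcp_pos: [0.4533, -0.1278, 0.1008]
eef_rot: [[0.971, -0.239, -0.001], [-0.239, -0.971, 0.0], [-0.001, -0.0, -1.0]]
contact_force: [0.8, 0.2, -2.9]
finger_gap: 0.0109
finger_force: 30.0
```

drive_tool:
  steps:
    - {"x": 0, "y": 0, "z": 1.5, "rx": 0, "ry": 0, "rz": 0, "gripper": 0}
    - {"x": 0, "y": 0, "z": 1.5, "rx": 0, "ry": 0, "rz": 0, "gripper": 0}
    - {"x": 0, "y": 0, "z": 0, "rx": 0, "ry": 0, "rz": 0, "gripper": 0}

```text
t: 10.05
tcp_pos: [0.4533, -0.1278, 0.0978]
eef_rot: [[0.971, -0.239, -0.001], [-0.239, -0.971, 0.0], [-0.001, -0.0, -1.0]]
contact_force: [0.2, -0.3, -2.5]
finger_gap: 0.011
finger_force: 30.0
```

drive_tool:
  steps:
    - {"x": 0, "y": 0, "z": 1.5, "rx": 0, "ry": 0, "rz": 0, "gripper": 0}
    - {"x": 0, "y": 0, "z": 1.5, "rx": 0, "ry": 0, "rz": 0, "gripper": 0}
    - {"x": 0, "y": 0, "z": 1.5, "rx": 0, "ry": 0, "rz": 0, "gripper": 0}
    - {"x": 0, "y": 0, "z": 1, "rx": 0, "ry": 0, "rz": 0, "gripper": 0}
    - {"x": 0, "y": 0, "z": 0, "rx": 0, "ry": 0, "rz": 0, "gripper": 0}

```text
t: 10.55
tcp_pos: [0.4534, -0.1278, 0.0924]
eef_rot: [[0.971, -0.239, -0.0], [-0.239, -0.971, 0.0], [-0.0, -0.0, -1.0]]
contact_force: [-0.9, -0.0, -2.8]
finger_gap: 0.0108
finger_force: 30.0
```

drive_tool:
  steps:
    - {"x": 0, "y": 0, "z": 1, "rx": 0, "ry": 0, "rz": 0, "gripper": 0}
    - {"x": 0, "y": 0, "z": 1, "rx": 0, "ry": 0, "rz": 0, "gripper": 0}
    - {"x": 0, "y": 0, "z": 0, "rx": 0, "ry": 0, "rz": 0, "gripper": 0}

```text
t: 10.85
tcp_pos: [0.4536, -0.1279, 0.0908]
eef_rot: [[0.971, -0.239, 0.0], [-0.239, -0.971, -0.0], [0.0, 0.0, -1.0]]
contact_force: [-0.5, 1.1, -0.6]
finger_gap: 0.011
finger_force: 30.0
```

Probably touching. A little more to confirm the steps.

drive_tool:
  steps:
    - {"x": 0, "y": 0, "z": 1, "rx": 0, "ry": 0, "rz": 0, "gripper": 0}
    - {"x": 0, "y": 0, "z": 0, "rx": 0, "ry": 0, "rz": 0, "gripper": 0}
    - {"x": 0, "y": 0, "z": 0, "rx": 0, "ry": 0, "rz": 0, "gripper": 0}

```text
t: 11.15
tcp_pos: [0.4537, -0.1279, 0.09]
eef_rot: [[0.971, -0.239, 0.0], [-0.239, -0.971, -0.0], [0.0, 0.0, -1.0]]
contact_force: [-1.6, 0.2, 1.6]
finger_gap: 0.0106
finger_force: 30.0
```

It's seated on the steps (force up 3 N at the right height). Releasing and rising.

drive_tool:
  steps:
    - {"x": 0, "y": 0, "z": 0, "rx": 0, "ry": 0, "rz": 0, "gripper": 14}
    - {"x": 0, "y": 0, "z": 0, "rx": 0, "ry": 0, "rz": 0, "gripper": 20}
    - {"x": 0, "y": 0, "z": 0, "rx": 0, "ry": 0, "rz": 0, "gripper": 28}
    - {"x": 0, "y": 0, "z": 0, "rx": 0, "ry": 0, "rz": 0, "gripper": 28}
    - {"x": 0, "y": 0, "z": -10, "rx": 0, "ry": 0, "rz": 0, "gripper": 28}
    - {"x": 0, "y": 0, "z": -25, "rx": 0, "ry": 0, "rz": 0, "gripper": 28}
    - {"x": 0, "y": 0, "z": -35, "rx": 0, "ry": 0, "rz": 0, "gripper": 28}
    - {"x": 0, "y": 0, "z": -30, "rx": 0, "ry": 0, "rz": 0, "gripper": 28}
    - {"x": 0, "y": 0, "z": -10, "rx": 0, "ry": 0, "rz": 0, "gripper": 40}
    - {"x": 0, "y": -10, "z": 0, "rx": 0, "ry": 0, "rz": -0.94, "gripper": 50}
    - {"x": 0, "y": -20, "z": 0, "rx": 0, "ry": 0, "rz": -0.94, "gripper": 50}
    - {"x": 0, "y": -30, "z": 0, "rx": 0, "ry": 0, "rz": -0.94, "gripper": 50}
    - {"x": 0, "y": -35, "z": 0, "rx": 0, "ry": 0, "rz": -0.94, "gripper": 50}
    - {"x": 0, "y": -35, "z": 0, "rx": 0, "ry": 0, "rz": -0.94, "gripper": 50}
    - {"x": 0, "y": -30, "z": 0, "rx": 0, "ry": 0, "rz": -0.93, "gripper": 50}
    - {"x": 0, "y": 0, "z": 0, "rx": 0, "ry": 0, "rz": 0, "gripper": 50}
    - {"x": 0, "y": 0, "z": 0, "rx": 0, "ry": 0, "rz": 0, "gripper": 50}

```text
t: 12.85
tcp_pos: [0.445, 0.0304, 0.1991]
eef_rot: [[0.94, 0.342, -0.001], [0.342, -0.94, -0.0], [-0.001, -0.0, -1.0]]
contact_force: [0.3, 0.0, 0.5]
finger_gap: 0.0456
finger_force: 0.0
```

Run:
```python
from h import *
todo(.5057,.1062,.068,20)
```

```text
t 12.85 pos [0.445  0.0304 0.1991] yaw 19.99 tilt [-0.0007 -0.0003] F [0.3 0.  0.5] gap 0.04555647006766174
rz -0.001
after-turn tool shift mm [ 82.93 -50.46 131.09]
```

drive_tool:
  steps:
    - {"x": 20, "y": -12, "z": 0, "rx": 0, "ry": 0, "rz": 0, "gripper": 45}
    - {"x": 33, "y": -20, "z": 0, "rx": 0, "ry": 0, "rz": 0, "gripper": 45}
    - {"x": 25, "y": -14, "z": 15, "rx": 0, "ry": 0, "rz": 0, "gripper": 40}
    - {"x": 5, "y": -4.5, "z": 25, "rx": 0, "ry": 0, "rz": 0, "gripper": 40}
    - {"x": 0, "y": 0, "z": 20, "rx": 0, "ry": 0, "rz": 0, "gripper": 40}
    - {"x": 0, "y": 0, "z": 0, "rx": 0, "ry": 0, "rz": 0, "gripper": 40}
    - {"x": 0, "y": 0, "z": 0, "rx": 0, "ry": 0, "rz": 0, "gripper": 40}

```text
t: 13.55
tcp_pos: [0.5063, 0.1051, 0.1396]
eef_rot: [[0.94, 0.34, -0.001], [0.34, -0.94, -0.0], [-0.001, -0.0, -1.0]]
contact_force: [-0.2, 0.2, 1.3]
finger_gap: 0.0367
finger_force: 0.0
```

Run:
```python
from h import *
todo(.5057,.1062,.068,20)
a=np.radians(76.2);ey=np.array([np.cos(a),np.sin(a)]);ex=np.array([np.sin(a),-np.cos(a)])
for n in("scene","top"):
    rgb,d=bot.camera(n);P=cloud(n,d);hsv=cv2.cvtColor(rgb,cv2.COLOR_RGB2HSV).astype(int)
    m=(P[...,2]>.108)&(P[...,2]<.135)&(d>0)&(np.hypot(P[...,0]-.4536,P[...,1]+.128)<.06)
    b=(abs(hsv[...,0]-112)<14)&(hsv[...,1]>130)&(d>0)&(P[...,2]>.055)&(np.hypot(P[...,0]-.4536,P[...,1]+.128)<.06)
    q=P[b];print(n,m.sum(),b.sum(),q[:,2].max(),np.percentile(q[:,2],95),cv2.minAreaRect(q[:,:2].astype(np.float32)*1000))
```

```text
t 13.55 pos [0.5063 0.1051 0.1396] yaw 19.87 tilt [-0.0007 -0.0001] F [-0.2  0.2  1.3] gap 0.03668000315955847
rz -0.022
after-turn tool shift mm [-0.18 -1.25 71.6 ]
scene 80 70 0.11983667643707702 0.11928991960763696 ((453.2227478027344, -126.37675476074219), (13.192000389099121, 60.46450424194336), 70.94868469238281)
top 60 69 0.12289081723909177 0.12168342436321246 ((447.9365234375, -128.43280029296875), (8.73917007446289, 50.10599899291992), 78.84859466552734)
```

Blue's top is at about 0.118 m, so it stands on its steps. Now down to red.

drive_tool:
  steps:
    - {"x": 0, "y": -0.8, "z": 15, "rx": 0, "ry": 0, "rz": 0, "gripper": 40}
    - {"x": 0, "y": 0, "z": 25, "rx": 0, "ry": 0, "rz": 0, "gripper": 40}
    - {"x": 0, "y": 0, "z": 20, "rx": 0, "ry": 0, "rz": 0, "gripper": 40}
    - {"x": 0, "y": 0, "z": 10, "rx": 0, "ry": 0, "rz": 0, "gripper": 40}
    - {"x": 0, "y": 0, "z": 1.5, "rx": 0, "ry": 0, "rz": 0, "gripper": 30}
    - {"x": 0, "y": 0, "z": 0, "rx": 0, "ry": 0, "rz": 0, "gripper": 20}
    - {"x": 0, "y": 0, "z": 0, "rx": 0, "ry": 0, "rz": 0, "gripper": 15}
    - {"x": 0, "y": 0, "z": 0, "rx": 0, "ry": 0, "rz": 0, "gripper": 15}

```text
t: 14.45
tcp_pos: [0.5068, 0.1068, 0.0693]
eef_rot: [[0.94, 0.342, 0.002], [0.342, -0.94, -0.0], [0.002, 0.001, -1.0]]
contact_force: [0.0, -0.4, 0.5]
finger_gap: 0.0139
finger_force: 0.0
```

drive_tool:
  steps:
    - {"x": 0, "y": 0, "z": 0, "rx": 0, "ry": 0, "rz": 0, "gripper": 10}
    - {"x": 0, "y": 0, "z": 0, "rx": 0, "ry": 0, "rz": 0, "gripper": 5}
    - {"x": 0, "y": 0, "z": 0, "rx": 0, "ry": 0, "rz": 0, "gripper": 0}
    - {"x": 0, "y": 0, "z": 0, "rx": 0, "ry": 0, "rz": 0, "gripper": 0}
    - {"x": 0, "y": 0, "z": 0, "rx": 0, "ry": 0, "rz": 0, "gripper": 0}

```text
t: 14.95
tcp_pos: [0.5065, 0.1062, 0.0685]
eef_rot: [[0.94, 0.342, 0.001], [0.342, -0.94, -0.001], [0.001, 0.001, -1.0]]
contact_force: [1.1, -5.2, 2.4]
finger_gap: 0.0058
finger_force: 29.9
```

Run:
```python
from h import *
o=bot.observe();print(o["wrist_torque"],o["finger_force"])
todo(.5057,.1062,.068,20)
```

```text
[-1.0868772  -0.28690165  0.11307828] 29.940017389599234
t 14.95 pos [0.5065 0.1062 0.0685] yaw 19.99 tilt [ 0.0013 -0.0011] F [ 1.1 -5.2  2.4] gap 0.005761573800381574
rz -0.002
after-turn tool shift mm [-0.74 -0.29  0.55]
```

drive_tool:
  steps:
    - {"x": 0, "y": 0.5, "z": 0, "rx": 0, "ry": 0, "rz": 0, "gripper": 0}
    - {"x": 0, "y": 0.5, "z": 0, "rx": 0, "ry": 0, "rz": 0, "gripper": 0}
    - {"x": 0, "y": 0, "z": 0, "rx": 0, "ry": 0, "rz": 0, "gripper": 0}

```text
t: 15.25
tcp_pos: [0.5066, 0.106, 0.0686]
eef_rot: [[0.94, 0.342, 0.001], [0.342, -0.94, 0.0], [0.001, -0.0, -1.0]]
contact_force: [-0.1, -2.5, 6.1]
finger_gap: 0.006
finger_force: 30.0
```

drive_tool:
  steps:
    - {"x": 0, "y": 0, "z": -1, "rx": 0, "ry": 0, "rz": 0, "gripper": 0}
    - {"x": 0, "y": 0, "z": -1, "rx": 0, "ry": 0, "rz": 0, "gripper": 0}
    - {"x": 0, "y": 0, "z": 0, "rx": 0, "ry": 0, "rz": 0, "gripper": 0}

```text
t: 15.55
tcp_pos: [0.5058, 0.1057, 0.0696]
eef_rot: [[0.94, 0.342, -0.001], [0.342, -0.94, -0.0], [-0.001, -0.0, -1.0]]
contact_force: [1.1, -3.1, -3.1]
finger_gap: 0.0056
finger_force: 30.0
```

Run:
```python
from h import *
o=bot.observe();print(o["wrist_torque"],o["finger_force"])
todo(.5057,.1062,.068,20)
```

```text
[-0.73644735 -0.51069596  0.05089983] 29.954108542297035
t 15.55 pos [0.5058 0.1057 0.0696] yaw 19.98 tilt [-0.0008 -0.0002] F [ 1.1 -3.1 -3.1] gap 0.005575754348634104
rz -0.004
after-turn tool shift mm [ 0.06 -0.46  1.57]
```

drive_tool:
  steps:
    - {"x": 0, "y": 0.8, "z": 0, "rx": 0, "ry": 0, "rz": 0, "gripper": 0}
    - {"x": 0, "y": 0, "z": 0, "rx": 0, "ry": 0, "rz": 0, "gripper": 0}
    - {"x": 0, "y": 0, "z": 0, "rx": 0, "ry": 0, "rz": 0, "gripper": 0}

```text
t: 15.85
tcp_pos: [0.5058, 0.1055, 0.0698]
eef_rot: [[0.94, 0.341, -0.002], [0.341, -0.94, 0.001], [-0.001, -0.001, -1.0]]
contact_force: [0.4, -1.1, -0.8]
finger_gap: 0.0057
finger_force: 30.0
```

Run:
```python
from h import *
o=bot.observe();print(o["wrist_torque"],o["finger_force"])
todo(.5057,.1062,.068,20)
```

```text
[-0.0710156   0.02148476  0.02093438] 29.97764521278441
t 15.85 pos [0.5058 0.1055 0.0698] yaw 19.96 tilt [-0.0016  0.0008] F [ 0.4 -1.1 -0.8] gap 0.005667040254386481
rz -0.006
after-turn tool shift mm [ 0.18 -0.72  1.75]
```

drive_tool:
  steps:
    - {"x": 0, "y": 0, "z": -8, "rx": 0, "ry": 0, "rz": 0, "gripper": 0}
    - {"x": 0, "y": 0, "z": -25, "rx": 0, "ry": 0, "rz": 0, "gripper": 0}
    - {"x": 0, "y": 0, "z": -40, "rx": 0, "ry": 0, "rz": 0, "gripper": 0}
    - {"x": 0, "y": 0, "z": -40, "rx": 0, "ry": 0, "rz": 0, "gripper": 0}
    - {"x": 0, "y": 0, "z": -25, "rx": 0, "ry": 0, "rz": 0.93, "gripper": 0}
    - {"x": 0, "y": 0, "z": -8, "rx": 0, "ry": 0, "rz": 0.94, "gripper": 0}
    - {"x": 0, "y": 0, "z": 0, "rx": 0, "ry": 0, "rz": 0.94, "gripper": 0}
    - {"x": 0, "y": 0, "z": 0, "rx": 0, "ry": 0, "rz": 0.94, "gripper": 0}
    - {"x": 0, "y": 0, "z": 0, "rx": 0, "ry": 0, "rz": 0.94, "gripper": 0}
    - {"x": 0, "y": 0, "z": 0, "rx": 0, "ry": 0, "rz": 0.94, "gripper": 0}
    - {"x": 0, "y": 20, "z": 0, "rx": 0, "ry": 0, "rz": 0, "gripper": 0}
    - {"x": 1, "y": 35, "z": 0, "rx": 0, "ry": 0, "rz": 0, "gripper": 0}
    - {"x": 1, "y": 45, "z": 0, "rx": 0, "ry": 0, "rz": 0, "gripper": 0}
    - {"x": 1, "y": 45, "z": 0, "rx": 0, "ry": 0, "rz": 0, "gripper": 0}
    - {"x": 1, "y": 45, "z": 0, "rx": 0, "ry": 0, "rz": 0, "gripper": 0}
    - {"x": 1, "y": 45, "z": 0, "rx": 0, "ry": 0, "rz": 0, "gripper": 0}
    - {"x": 0, "y": 35, "z": 0, "rx": 0, "ry": 0, "rz": 0, "gripper": 0}
    - {"x": 0, "y": 19, "z": 0, "rx": 0, "ry": 0, "rz": 0, "gripper": 0}
    - {"x": 0, "y": 0, "z": 0, "rx": 0, "ry": 0, "rz": 0, "gripper": 0}
    - {"x": 0, "y": 0, "z": 0, "rx": 0, "ry": 0, "rz": 0, "gripper": 0}

```text
t: 17.85
tcp_pos: [0.4424, -0.1762, 0.2164]
eef_rot: [[0.971, -0.239, 0.0], [-0.239, -0.971, 0.001], [0.0, -0.001, -1.0]]
contact_force: [-0.2, 0.6, -1.2]
finger_gap: 0.0056
finger_force: 30.0
```

Run:
```python
from h import *
todo(.4417,-.1765,.118,-13.8)
```

```text
t 17.85 pos [ 0.4424 -0.1762  0.2164] yaw -13.85 tilt [0.0003 0.001 ] F [-0.2  0.6 -1.2] gap 0.005621386409215871
rz -0.008
after-turn tool shift mm [-0.59  0.42 98.4 ]
```

drive_tool:
  steps:
    - {"x": -0.5, "y": 0.4, "z": 15, "rx": 0, "ry": 0, "rz": 0, "gripper": 0}
    - {"x": 0, "y": 0, "z": 30, "rx": 0, "ry": 0, "rz": 0, "gripper": 0}
    - {"x": 0, "y": 0, "z": 30, "rx": 0, "ry": 0, "rz": 0, "gripper": 0}
    - {"x": 0, "y": 0, "z": 16, "rx": 0, "ry": 0, "rz": 0, "gripper": 0}
    - {"x": 0, "y": 0, "z": 6, "rx": 0, "ry": 0, "rz": 0, "gripper": 0}
    - {"x": 0, "y": 0, "z": 0, "rx": 0, "ry": 0, "rz": 0, "gripper": 0}
    - {"x": 0, "y": 0, "z": 0, "rx": 0, "ry": 0, "rz": 0, "gripper": 0}

```text
t: 18.55
tcp_pos: [0.4427, -0.1769, 0.1203]
eef_rot: [[0.971, -0.238, 0.002], [-0.238, -0.971, -0.001], [0.002, 0.001, -1.0]]
contact_force: [0.3, -0.0, -0.4]
finger_gap: 0.0056
finger_force: 30.0
```

drive_tool:
  steps:
    - {"x": 0, "y": 0, "z": 2, "rx": 0, "ry": 0, "rz": 0, "gripper": 0}
    - {"x": 0, "y": 0, "z": 2, "rx": 0, "ry": 0, "rz": 0, "gripper": 0}
    - {"x": 0, "y": 0, "z": 1, "rx": 0, "ry": 0, "rz": 0, "gripper": 0}
    - {"x": 0, "y": 0, "z": 0, "rx": 0, "ry": 0, "rz": 0, "gripper": 0}
    - {"x": 0, "y": 0, "z": 0, "rx": 0, "ry": 0, "rz": 0, "gripper": 0}

```text
t: 19.05
tcp_pos: [0.4418, -0.1771, 0.1142]
eef_rot: [[0.971, -0.239, 0.0], [-0.239, -0.971, -0.0], [0.0, 0.0, -1.0]]
contact_force: [-0.0, 0.1, -0.5]
finger_gap: 0.0061
finger_force: 30.0
```

drive_tool:
  steps:
    - {"x": 0, "y": 0, "z": 1, "rx": 0, "ry": 0, "rz": 0, "gripper": 0}
    - {"x": 0, "y": 0, "z": 1, "rx": 0, "ry": 0, "rz": 0, "gripper": 0}
    - {"x": 0, "y": 0, "z": 0, "rx": 0, "ry": 0, "rz": 0, "gripper": 0}
    - {"x": 0, "y": 0, "z": 0, "rx": 0, "ry": 0, "rz": 0, "gripper": 0}

```text
t: 19.45
tcp_pos: [0.4418, -0.177, 0.112]
eef_rot: [[0.971, -0.239, -0.0], [-0.239, -0.971, 0.0], [-0.0, -0.0, -1.0]]
contact_force: [0.1, 0.1, -0.3]
finger_gap: 0.006
finger_force: 30.0
```

drive_tool:
  steps:
    - {"x": 0, "y": -0.5, "z": 0.5, "rx": 0, "ry": 0, "rz": 0, "gripper": 0}
    - {"x": 0, "y": 0, "z": 0.8, "rx": 0, "ry": 0, "rz": 0, "gripper": 0}
    - {"x": 0, "y": 0, "z": 0.7, "rx": 0, "ry": 0, "rz": 0, "gripper": 0}
    - {"x": 0, "y": 0, "z": 0, "rx": 0, "ry": 0, "rz": 0, "gripper": 0}
    - {"x": 0, "y": 0, "z": 0, "rx": 0, "ry": 0, "rz": 0, "gripper": 0}

```text
t: 19.95
tcp_pos: [0.4419, -0.1765, 0.1101]
eef_rot: [[0.971, -0.238, -0.0], [-0.238, -0.971, 0.0], [-0.0, -0.0, -1.0]]
contact_force: [0.7, 0.8, -0.5]
finger_gap: 0.0061
finger_force: 30.0
```

drive_tool:
  steps:
    - {"x": 0, "y": 0, "z": 0.7, "rx": 0, "ry": 0, "rz": 0, "gripper": 0}
    - {"x": 0, "y": 0, "z": 0.8, "rx": 0, "ry": 0, "rz": 0, "gripper": 0}
    - {"x": 0, "y": 0, "z": 0, "rx": 0, "ry": 0, "rz": 0, "gripper": 0}
    - {"x": 0, "y": 0, "z": 0, "rx": 0, "ry": 0, "rz": 0, "gripper": 0}

```text
t: 20.35
tcp_pos: [0.4419, -0.1765, 0.1086]
eef_rot: [[0.971, -0.239, -0.0], [-0.239, -0.971, 0.0], [-0.0, -0.0, -1.0]]
contact_force: [-0.5, 0.5, -1.2]
finger_gap: 0.0061
finger_force: 30.0
```

Red has also entered freely. Continuing down.

drive_tool:
  steps:
    - {"x": 0, "y": 0, "z": 1, "rx": 0, "ry": 0, "rz": 0, "gripper": 0}
    - {"x": 0, "y": 0, "z": 1, "rx": 0, "ry": 0, "rz": 0, "gripper": 0}
    - {"x": 0, "y": 0, "z": 1, "rx": 0, "ry": 0, "rz": 0, "gripper": 0}
    - {"x": 0, "y": 0, "z": 0, "rx": 0, "ry": 0, "rz": 0, "gripper": 0}

```text
t: 20.75
tcp_pos: [0.4418, -0.1765, 0.1054]
eef_rot: [[0.971, -0.239, -0.0], [-0.239, -0.971, 0.0], [-0.0, -0.0, -1.0]]
contact_force: [-0.3, 1.0, -0.5]
finger_gap: 0.0059
finger_force: 30.0
```

drive_tool:
  steps:
    - {"x": 0, "y": 0, "z": 1.5, "rx": 0, "ry": 0, "rz": 0, "gripper": 0}
    - {"x": 0, "y": 0, "z": 1.5, "rx": 0, "ry": 0, "rz": 0, "gripper": 0}
    - {"x": 0, "y": 0, "z": 1, "rx": 0, "ry": 0, "rz": 0, "gripper": 0}
    - {"x": 0, "y": 0, "z": 0, "rx": 0, "ry": 0, "rz": 0, "gripper": 0}

```text
t: 21.15
tcp_pos: [0.4418, -0.1764, 0.1014]
eef_rot: [[0.971, -0.239, -0.0], [-0.239, -0.971, 0.0], [-0.0, -0.0, -1.0]]
contact_force: [0.5, 0.4, -0.8]
finger_gap: 0.0059
finger_force: 30.0
```

drive_tool:
  steps:
    - {"x": 0, "y": 0, "z": 1.5, "rx": 0, "ry": 0, "rz": 0, "gripper": 0}
    - {"x": 0, "y": 0, "z": 1.5, "rx": 0, "ry": 0, "rz": 0, "gripper": 0}
    - {"x": 0, "y": 0, "z": 1, "rx": 0, "ry": 0, "rz": 0, "gripper": 0}
    - {"x": 0, "y": 0, "z": 0, "rx": 0, "ry": 0, "rz": 0, "gripper": 0}

```text
t: 21.55
tcp_pos: [0.4418, -0.1764, 0.0974]
eef_rot: [[0.971, -0.239, -0.0], [-0.239, -0.971, 0.0], [-0.0, -0.0, -1.0]]
contact_force: [-0.0, 0.2, -1.3]
finger_gap: 0.0057
finger_force: 30.0
```

drive_tool:
  steps:
    - {"x": 0, "y": 0, "z": 1.5, "rx": 0, "ry": 0, "rz": 0, "gripper": 0}
    - {"x": 0, "y": 0, "z": 1.5, "rx": 0, "ry": 0, "rz": 0, "gripper": 0}
    - {"x": 0, "y": 0, "z": 0.5, "rx": 0, "ry": 0, "rz": 0, "gripper": 0}
    - {"x": 0, "y": 0, "z": 0, "rx": 0, "ry": 0, "rz": 0, "gripper": 0}

```text
t: 21.95
tcp_pos: [0.4418, -0.1765, 0.094]
eef_rot: [[0.971, -0.239, -0.0], [-0.239, -0.971, 0.0], [-0.0, -0.0, -1.0]]
contact_force: [0.1, 1.0, -1.1]
finger_gap: 0.006
finger_force: 30.0
```

drive_tool:
  steps:
    - {"x": 0, "y": 0, "z": 1, "rx": 0, "ry": 0, "rz": 0, "gripper": 0}
    - {"x": 0, "y": 0, "z": 1, "rx": 0, "ry": 0, "rz": 0, "gripper": 0}
    - {"x": 0, "y": 0, "z": 0, "rx": 0, "ry": 0, "rz": 0, "gripper": 0}
    - {"x": 0, "y": 0, "z": 0, "rx": 0, "ry": 0, "rz": 0, "gripper": 0}

```text
t: 22.35
tcp_pos: [0.4419, -0.1765, 0.0921]
eef_rot: [[0.971, -0.239, -0.0], [-0.239, -0.971, 0.0], [-0.0, -0.0, -1.0]]
contact_force: [-0.5, -0.5, -0.6]
finger_gap: 0.006
finger_force: 30.0
```

drive_tool:
  steps:
    - {"x": 0, "y": 0, "z": 0.7, "rx": 0, "ry": 0, "rz": 0, "gripper": 0}
    - {"x": 0, "y": 0, "z": 0, "rx": 0, "ry": 0, "rz": 0, "gripper": 0}
    - {"x": 0, "y": 0, "z": 0, "rx": 0, "ry": 0, "rz": 0, "gripper": 0}

```text
t: 22.65
tcp_pos: [0.4419, -0.1765, 0.0914]
eef_rot: [[0.971, -0.239, -0.0], [-0.239, -0.971, 0.0], [-0.0, 0.0, -1.0]]
contact_force: [0.5, -0.9, -2.0]
finger_gap: 0.0058
finger_force: 30.0
```

drive_tool:
  steps:
    - {"x": 0, "y": 0, "z": 0.7, "rx": 0, "ry": 0, "rz": 0, "gripper": 0}
    - {"x": 0, "y": 0, "z": 0, "rx": 0, "ry": 0, "rz": 0, "gripper": 0}
    - {"x": 0, "y": 0, "z": 0, "rx": 0, "ry": 0, "rz": 0, "gripper": 0}

```text
t: 22.95
tcp_pos: [0.442, -0.1766, 0.0909]
eef_rot: [[0.971, -0.239, 0.0], [-0.239, -0.971, -0.0], [0.0, 0.0, -1.0]]
contact_force: [-1.0, 0.4, 0.9]
finger_gap: 0.0059
finger_force: 30.0
```

drive_tool:
  steps:
    - {"x": 0, "y": 0, "z": 0.6, "rx": 0, "ry": 0, "rz": 0, "gripper": 0}
    - {"x": 0, "y": 0, "z": 0, "rx": 0, "ry": 0, "rz": 0, "gripper": 0}
    - {"x": 0, "y": 0, "z": 0, "rx": 0, "ry": 0, "rz": 0, "gripper": 0}

```text
t: 23.25
tcp_pos: [0.442, -0.1766, 0.0903]
eef_rot: [[0.971, -0.239, 0.0], [-0.239, -0.971, -0.0], [0.0, 0.0, -1.0]]
contact_force: [-1.8, 0.9, 2.1]
finger_gap: 0.0058
finger_force: 30.0
```

Seated (force up about 3 N). Opening only a little, because of blue next to it, then rising and backing away.

drive_tool:
  steps:
    - {"x": 0, "y": 0, "z": 0, "rx": 0, "ry": 0, "rz": 0, "gripper": 8}
    - {"x": 0, "y": 0, "z": 0, "rx": 0, "ry": 0, "rz": 0, "gripper": 14}
    - {"x": 0, "y": 0, "z": 0, "rx": 0, "ry": 0, "rz": 0, "gripper": 20}
    - {"x": 0, "y": 0, "z": 0, "rx": 0, "ry": 0, "rz": 0, "gripper": 20}
    - {"x": 0, "y": 0, "z": -8, "rx": 0, "ry": 0, "rz": 0, "gripper": 20}
    - {"x": 0, "y": 0, "z": -20, "rx": 0, "ry": 0, "rz": 0, "gripper": 20}
    - {"x": 0, "y": 0, "z": -35, "rx": 0, "ry": 0, "rz": 0, "gripper": 20}
    - {"x": 0, "y": 0, "z": -40, "rx": 0, "ry": 0, "rz": 0, "gripper": 20}
    - {"x": 0, "y": 0, "z": -25, "rx": 0, "ry": 0, "rz": 0, "gripper": 20}
    - {"x": 0, "y": 20, "z": 0, "rx": 0, "ry": 0, "rz": 0, "gripper": 20}
    - {"x": 0, "y": 40, "z": 0, "rx": 0, "ry": 0, "rz": 0, "gripper": 20}
    - {"x": 0, "y": 45, "z": 0, "rx": 0, "ry": 0, "rz": 0, "gripper": 20}
    - {"x": 0, "y": 45, "z": 0, "rx": 0, "ry": 0, "rz": 0, "gripper": 20}
    - {"x": 0, "y": 45, "z": 0, "rx": 0, "ry": 0, "rz": 0, "gripper": 20}
    - {"x": 0, "y": 30, "z": 0, "rx": 0, "ry": 0, "rz": 0, "gripper": 20}
    - {"x": 0, "y": 10, "z": 0, "rx": 0, "ry": 0, "rz": 0, "gripper": 20}
    - {"x": 0, "y": 0, "z": 0, "rx": 0, "ry": 0, "rz": 0, "gripper": 20}
    - {"x": 0, "y": 0, "z": 0, "rx": 0, "ry": 0, "rz": 0, "gripper": 20}

```text
t: 25.05
tcp_pos: [0.3862, -0.4037, 0.2182]
eef_rot: [[0.971, -0.238, 0.0], [-0.238, -0.971, 0.001], [-0.0, -0.001, -1.0]]
contact_force: [0.1, -0.1, 0.6]
finger_gap: 0.0184
finger_force: 0.0
```

Run:
```python
from h import *
rgb,d=bot.camera("scene");P=cloud("scene",d);hsv=cv2.cvtColor(rgb,cv2.COLOR_RGB2HSV).astype(int)
for nm,hm,c in(("blue",abs(hsv[...,0]-112)<14,(.4536,-.128)),("red",(hsv[...,0]<8)|(hsv[...,0]>172),(.442,-.1765))):
    b=hm&(hsv[...,1]>120)&(d>0)&(P[...,2]>.055)&(np.hypot(P[...,0]-c[0],P[...,1]-c[1])<.05);q=P[b]
    if len(q): print(nm,len(q),np.percentile(q[:,2],95).round(4),q.mean(0).round(4),cv2.minAreaRect(q[:,:2].astype(np.float32)*1000))
cv2.imwrite("pics/end.png",cv2.resize(rgb[150:330,220:440,::-1],None,fx=3.3,fy=3.3,interpolation=cv2.INTER_CUBIC))
```

```text
blue 60 0.1185 [ 0.4477 -0.1242  0.1077] ((452.9234313964844, -126.71859741210938), (14.93911075592041, 52.91703414916992), 74.697509765625)
red 225 0.1173 [ 0.4382 -0.1725  0.09  ] ((441.34912109375, -174.37709045410156), (9.993959426879883, 59.08043670654297), 75.5351791381836)
```

View pics/end.png

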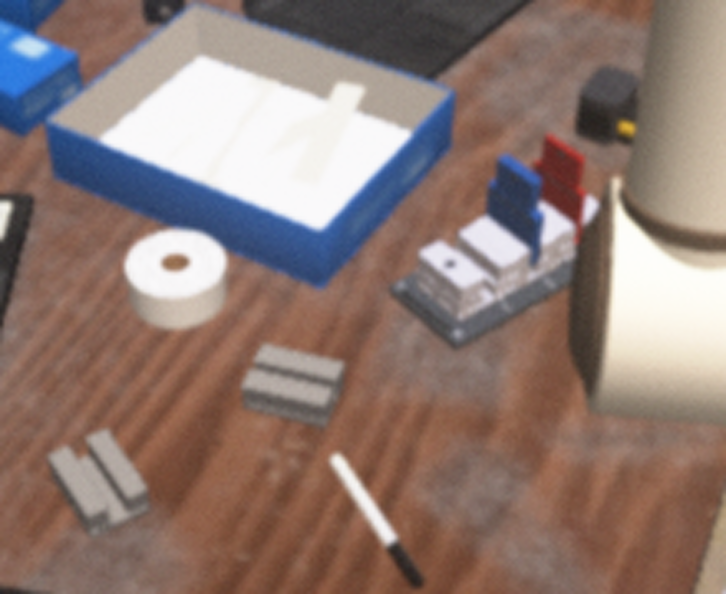

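Both plates stand upright in the middle slot (515,205) and the narrow slot (562,185), tops at about 0.117–0.118 m, with both cradles empty and the bystanders in view unmoved.

```bash
python3 -c "
from bench import bot
print(bot.hand_in())"
```

```text
the job is handed in; nothing more can be done
None
```

I handed the job in at about 25 s: blue stands on the steps of the middle slot and red on the steps of the narrow slot. Both are upright, and no force reading at the rack went above about 3 N.

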